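# Third hand at the frame-joining jig

## Robot

A 7-joint arm with a two-finger parallel gripper is mounted at the origin on the work surface. World frame = base frame: x ahead of the robot, y to its left, z up, the work surface at z = 0. Lengths are in m, angles in rad, forces in N, time in s.
With the tool pointing down it reaches from about 0.4 to 0.9 m from the base axis. Payload 5.5 kg.
Tool frame: the origin (TCP) lies midway between the tips of the shut fingers; the grasp point (between the pads) lies arm.grip_depth behind it (arm.grip_depth is the distance from the TCP to the grasp point, in m); z points along the fingers, y is the direction in which the jaws open and shut (so a half turn about z gives the same grasp; the last joint's range is limited). The gripper opens to 85 mm and grips with 20 to 120 N. Pads are 22 mm wide; open, the fingers measure 114 mm over their backs; the gripper's body (76 mm by 85 mm) begins 54 mm behind the grasp point. The pads swing forward as they close: fully open they stand 13 mm farther back than shut.
Start: joints at [-0.842, 0.501, -0.427, 1.55, 0.221, 1.138, -0.21], TCP at [0.292, 0.581, 0.231] pointing down, gripper open.
Joint ranges: [-2.88, 2.88], [-0.31, 2.03], [-1.54, 1.56], [0.2, 2.42], [-1.41, 4.55], [0.19, 2.02], [-2.57, 2.57]. Speed limits (rad/s): [2.57, 2.57, 3.14, 3.14, 3.14, 3.14, 3.14].

## Interface

Orientations are given as a 3x3 rotation matrix whose columns are the frame's x, y, z axes.
In Python, from station import arm gives the robot as it stands. The module is installed in compiled form; this text tells all that it offers. Calls block until the motion is done:
- arm.move_to(position, orientation): joint-space move of the TCP to a pose.
- arm.move_l(position, speed=0.15, frame=None): straight line of the TCP; frame=None keeps the orientation; speed is the mean speed in m/s.
- arm.set_joints(angles): joint-space move.
- arm.set_gripper(opening, strength=None): opening from 0.0 (shut) to 1.0 (fully open); strength is the grip in N (None keeps the last); returns when the fingers have stopped.
- arm.dwell(seconds).
- arm.ik(position, orientation): joint angles nearest the present ones, or None.
- arm.get_obs(): the state.
- arm.capture(name): name is "scene" or "top"; returns a dict with "frame" (384x512x3 uint8, red, green, blue), "fx", "fy", "cx", "cy" (pixels), "rvec" (rotation vector, rad) and "tvec" (3), from world to camera coordinates, as OpenCV has them. Camera axes: x right, y down, z forward; pixel columns grow to the right and rows downward; lengths in m; the calibration is good to about 2 mm. A picture is of the moment at which its call begins. There is no depth.
A pose or a line that the arm cannot do raises arm.Unreachable and nothing moves.
- arm.sign_off(): hands the job in, once; it reports no verdict.
Trained networks look in the newest picture that a camera, given by its name, has taken for a name from the list of things; names that differ only in an ending like _2 or _b are one class to them, and where a whole thing is asked for, a point or a joint stands for the part that bears it (a point fixed in the world has none). Each returns a list of dicts, best first, with "conf" (0 to 1); they miss things now and then, are a little off and sometimes report something else, mostly with a low value. They report only what shows in the picture. A call takes as long as a camera call. They do not tell look-alikes from the thing itself.
- arm.recognise(query, camera): "location" ([row, column] in pixels, amid what is visible of it).
- arm.silhouettes(query, camera): "region" (384x512 bool, what is visible of it) and "location" ([row, column] in pixels, amid what is visible of it).
The state is a dict: "time": time; "joint_positions": joint angles; "joint_vel": joint speeds; "joint_torque": joint torques, N m; "tool_pos": TCP position; "ee_rot": TCP orientation; "force": force on the tool from outside, world axes, zero at the start; "wrist_torque": the same for the moment, N m; "finger_gap": opening from 0.0 (shut) to 1.0 (fully open).
Only numpy, scipy, OpenCV 4.12 (cv2) and the standard library are available. Lean on these libraries where they do the work, as an engineer would, in place of code of your own. Each camera call takes 0.05 s, during which the arm holds its last target. There are 200 camera calls.

## Task

Be the third hand for joining a picture frame: of the three bare wooden strips on the table take the middle-length one, lay it down in the slot of the plywood jig, short of the frame rail, then slide it along the slot end-on against the sprung rail and push until the pointer at the rail's end stands in the middle of the gauge notch (about half of the spring travel, a steady 9 N). Push the rail only through the strip, never run it back to its hard stop, and leave everything else where it is. Finish while still holding the strip pressed steadily like this, so that a colleague can staple the joint: do not let go.

Things in the scene. Friction and masses are not known exactly. Their poses are not given: they have to be found in the camera images.
- brace: The cross brace: the middle-length of three loose bare softwood strips of one section, 160 long x 24 wide x 28 mm high, about 60 g, plain square ends. Origin: centre of its underside; x along its length (either end may go first), z up. Lies on the table at the start.
- jig: Jig, fixed: plywood board 340 x 280 x 18 mm. Origin: centre of underside; +x (along the 340) is the push direction. Own frame, mm: two guides 24 wide, 8 high, x -100 to -10, leave a 34 wide slot along y 0; frame rail x 30 to 70, |y| < 105; back block x 125 to 155, |y| < 100, 30 high; gauge 20 high at y 120 to 134, x 36 to 88, its notch x 57 to 67.
- slot (a point): Point on the jig board's top (18 mm above the table), at jig x = -50 mm, y = 0: the brace's origin lies here when centred in the slot with its end just touching the frame rail at rest. Axes as the jig: +x is the push direction. The guides rise 8 mm above this level.
- rail_face (a point): Centre of the frame rail's face that looks towards the slot (-x side), moving with the rail; 14 mm above the board; 80 mm along +x from the slot point when at rest. Axes as the jig.
- frame_rail: The frame's side rail: wooden bar 40 mm (x) by 210 mm (y), top 30 mm above the board, screwed to a sprung slide with two coil springs behind it. A thin steel pointer sticks out of its +y end over the gauge. Origin: centre of the rail at board level; axes as the jig.
- slide (a joint): Travel of the sprung slide with the frame rail, m: 0 at rest, grows as the rail is pushed along jig +x, hard stop at 0.024. Springs: 3 N to start moving, then 0.5 N per mm (9 N at 0.012, 15 N at the stop); returns to 0 when released. The pointer is in the gauge notch from 0.007 to 0.017, in its middle at 0.012.
- long_strip: Bystander: the longest bare strip, 230 x 24 x 28 mm high, lying on the table. Origin: centre of its underside, x along its length.
- offcut: Bystander: the shortest bare strip, 80 x 24 x 28 mm high, lying on the table. Origin: centre of its underside, x along its length.
- glue_bottle: Bystander: white plastic glue bottle, 52 mm diameter, 150 mm tall, standing. Origin: centre of its underside.
- tape_roll: Bystander: paper tape roll lying flat, 96 mm diameter, 24 mm high. Origin: centre of its underside.
- mug: Bystander: white mug, 80 mm diameter, 90 mm tall, standing. Origin: centre of its underside.
- stapler: Bystander: steel stapler, 160 x 26 x 54 mm high. Origin: centre of its underside, x along its length.
Not all that is in view belongs to the job. What is shaped like the brace but black or purple is not meant.

How it is judged:
By the outcome, as a careful person would: the job done as asked, in the order asked, and still so for the second after the job is handed in, while the arm keeps its last pose, push and grip.
It also fails if it takes over 38 s, if anything falls off the work surface, if the arm or the gripper's body presses on something with over 40 N, if the wrist force passes 120 N, or if a joint passes its speed limit or range.

## Working session

There is one attempt and no reset: what is moved stays moved. The work goes in short steps, each a Python script; the robot and the scene stay as the last script left them, time stands still between calls to the robot, and variables do not carry over. Pictures are saved under pics/ and viewed, about 8 in all and at most 12, crops included, and the job is handed in when it is done.

```bash
mkdir -p pics
cat > h.py <<'E'
import numpy as np, cv2
from station import arm
def cap(n):
    c=arm.capture(n); c['K']=np.array([[c['fx'],0,c['cx']],[0,c['fy'],c['cy']],[0,0,1.]]); c['R']=cv2.Rodrigues(np.array(c['rvec'],float))[0]; c['t']=np.array(c['tvec'],float).ravel(); return c
def unproj(c,rc,z):
    rc=np.atleast_2d(rc).astype(float); uv=np.c_[rc[:,1],rc[:,0],np.ones(len(rc))]
    d=(np.linalg.inv(c['K'])@uv.T).T@c['R']; o=-c['R'].T@c['t']
    return o+d*((z-o[2])/d[:,2])[:,None]
def proj(c,P):
    p=np.atleast_2d(P)@c['R'].T+c['t']; p=p@c['K'].T; return p[:,:2]/p[:,2:]
def save(c,f,s=1.5,crop=None):
    im=c['frame'][:,:,::-1]
    if crop: im=im[crop[0]:crop[1],crop[2]:crop[3]]
    cv2.imwrite(f,cv2.resize(im,None,fx=s,fy=s,interpolation=cv2.INTER_CUBIC))
E
python3 - <<'E'
from h import *
print(arm.get_obs()['time'],arm.grip_depth)
for n in('top','scene'):
    c=cap(n); save(c,f'pics/{n}0.png'); print(n,-c['R'].T@c['t'])
    for q in('brace','long_strip','offcut','jig','frame_rail','glue_bottle','tape_roll','mug','stapler'):
        for r in arm.silhouettes(q,n)[:4]:
            g=r['region'];ys,xs=np.nonzero(g)
            if len(ys)<5: continue
            rc=cv2.minAreaRect(np.c_[xs,ys].astype(np.float32))
            print(q,round(r['conf'],2),np.round(r['location']),g.sum(),np.round(rc[0]),np.round(rc[1]),round(rc[2]),np.round(unproj(c,r['location'],0.028)[0],3))
print(arm.get_obs()['time'])
E
```

```text
0.0 0.0187
top [ 0.29210648 -0.07032683  1.71621945]
brace 0.93 [273. 106.] 372 [104. 272.] [45.  9.] 46 [0.254 0.432 0.028]
brace 0.65 [200. 172.] 398 [171. 198.] [ 9. 45.] 6 [0.518 0.213 0.028]
brace 0.64 [255. 178.] 395 [180. 253.] [ 9. 46.] 31 [0.324 0.18  0.028]
brace 0.2 [209. 118.] 202 [117. 211.] [ 9. 23.] 13 [0.48  0.404 0.028]
long_strip 0.56 [208. 143.] 500 [144. 210.] [ 8. 63.] 6 [0.489 0.315 0.028]
offcut 0.47 [211. 116.] 196 [117. 211.] [ 9. 23.] 11 [0.474 0.41  0.028]
jig 0.73 [209. 144.] 541 [143. 210.] [ 9. 64.] 5 [0.482 0.311 0.028]
jig 0.69 [203. 265.] 7141 [266. 204.] [94. 78.] 11 [ 0.516 -0.12   0.028]
frame_rail 0.76 [204. 281.] 621 [280. 205.] [12. 58.] 10 [ 0.514 -0.179  0.028]
glue_bottle 0.48 [132. 186.] 245 [185. 130.] [21. 13.] 63 [0.771 0.175 0.028]
tape_roll 0.6 [126. 217.] 246 [215. 133.] [24. 25.] 63 [0.799 0.063 0.028]
tape_roll 0.38 [210. 118.] 177 [117. 212.] [ 9. 22.] 14 [0.477 0.402 0.028]
mug 0.59 [150. 332.] 546 [332. 153.] [23. 31.] 58 [ 0.717 -0.36   0.028]
mug 0.34 [207. 278.] 699 [281. 205.] [12. 60.] 11 [ 0.502 -0.166  0.028]
stapler 0.6 [2
[... 449 characters left out ...]
[0.477 0.419 0.028]
jig 0.7 [187. 241.] 4537 [241. 186.] [87. 67.] 48 [ 0.536 -0.099  0.028]
jig 0.58 [235. 303.] 370 [304. 234.] [ 9. 42.] 56 [0.552 0.227 0.028]
jig 0.49 [173. 236.] 579 [233. 174.] [12. 52.] 66 [ 0.493 -0.174  0.028]
frame_rail 0.89 [173. 235.] 578 [232. 174.] [12. 54.] 67 [ 0.493 -0.18   0.028]
frame_rail 0.44 [234. 304.] 456 [305. 233.] [12. 43.] 56 [0.545 0.227 0.028]
glue_bottle 0.93 [256. 243.] 537 [244. 254.] [39. 16.] 90 [0.758 0.154 0.028]
tape_roll 0.67 [241. 224.] 376 [222. 248.] [24. 27.] 90 [0.762 0.061 0.028]
mug 0.68 [174. 164.] 584 [164. 172.] [30. 21.] 81 [ 0.701 -0.367  0.028]
stapler 0.76 [127. 187.] 288 [190. 129.] [11. 29.] 31 [ 0.431 -0.573  0.028]
1.0
```

View pics/top0.png

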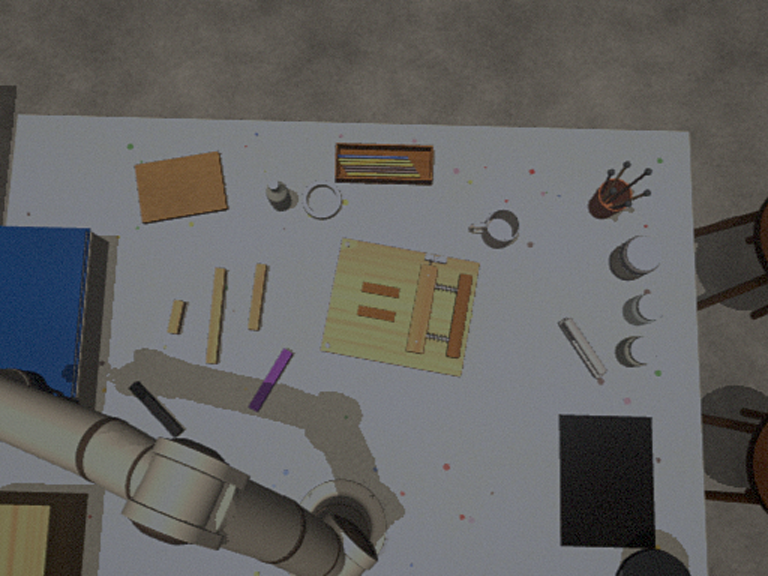

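View pics/scene0.png

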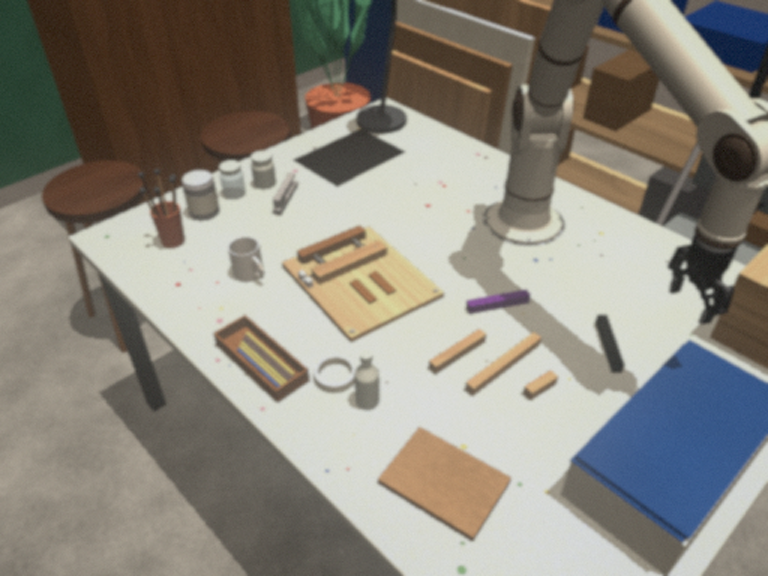

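```bash
cat > fit.py <<'E'
from h import *
from scipy.optimize import minimize
from scipy.spatial import ConvexHull
def box(x0,x1,y0,y1,z0,z1): return np.array([[x,y,z] for x in(x0,x1) for y in(y0,y1) for z in(z0,z1)])
def world(p,B):
    c,s=np.cos(p[2]),np.sin(p[2]); return np.c_[p[0]+c*B[:,0]-s*B[:,1],p[1]+s*B[:,0]+c*B[:,1],B[:,2]]
S=8
def render(c,p,boxes):
    m=np.zeros((384*S,512*S),np.uint8)
    for B in boxes:
        uv=(proj(c,world(p,B))+.5)*S-.5; h=uv[ConvexHull(uv).vertices]
        cv2.fillConvexPoly(m,np.round(h*16).astype(np.int32),255,shift=4)
    return cv2.resize(m,(512,384),interpolation=cv2.INTER_AREA)/255.
def soft(c,p,boxes,lo=None):
    # woodness: red minus blue relative to brightness, scaled between table and interior levels
    f=c['frame'].astype(float); w=(f[:,:,0]-f[:,:,2])/(f.sum(2)+30)
    r=render(c,p,boxes); inn=np.median(w[r>.99]); 
    d=cv2.dilate((r>0).astype(np.uint8),np.ones((9,9)))>0
    out=np.median(w[d&(r==0)])
    return np.clip((w-out)/(inn-out),0,1),d
def fit(cams,p0,boxes):
    p=np.array(p0,float)
    for it in range(2):
        T=[soft(c,p,boxes) for c in cams]
        f=lambda q:sum(((render(c,q,boxes)-t)[d]**2).sum() for c,(t,d) in zip(cams,T))
        sx=np.vstack([p,p+[.006,0,0],p+[0,.006,0],p+[0,0,.04]])
        r=minimize(f,p,method='Nelder-Mead',options=dict(initial_simplex=sx,xatol=1e-4,fatol=1e-2,maxiter=120)); p=r.x
    return p,r.fun
BR=[box(-.08,.08,-.012,.012,0,.028)]
JG=[box(-.17,.17,-.14,.14,0,.018),box(.03,.07,-.105,.105,.018,.048),box(.125,.155,-.1,.1,.018,.048)]
E
cat > a.py <<'E'
from fit import *
t,s=cap('top'),cap('scene')
B0=[.525,.213,-.1]; J0=[.52,-.12,-np.pi/2-.18]
for nm,p0,b in(('brace',B0,BR),('jig',J0,JG)):
    for k,cs in(('top',[t]),('scene',[s]),('both',[t,s])):
        p,e=fit(cs,p0,b); print(nm,k,np.round(p[:2],4),round(np.degrees(p[2]),2),round(e,1))
    np.save(nm,p)
    for c in(t,s):
        c['ov']=c.get('ov',cv2.resize(c['frame'][:,:,::-1],None,fx=4,fy=4,interpolation=cv2.INTER_CUBIC))
        bb=list(b)
        if nm=='jig': bb+=[box(-.1,-.01,y-.012,y+.012,.018,.026) for y in(-.029,.029)]+[box(.036,.088,.12,.134,.018,.038)]
        for B in bb:
            uv=(proj(c,world(p,B))+.5)*4-.5
            for i in range(8):
                for j in(1,2,4):
                    if not i&j: cv2.line(c['ov'],*[tuple(int(v) for v in np.round(uv[k]*8)) for k in(i,i|j)],(0,0,255),1,cv2.LINE_AA,3)
cv2.imwrite('pics/ovt.png',t['ov'][140*4:265*4,150*4:330*4])
cv2.imwrite('pics/ovs.png',s['ov'][140*4:265*4,180*4:360*4])
print(arm.get_obs()['ee_rot'].round(2).tolist())
E
python3 a.py
```

```text
brace top [0.5292 0.2169] -4.54 14.6
brace scene [0.5286 0.2175] -4.18 43.5
brace both [0.5291 0.217 ] -4.28 58.8
jig top [ 0.5156 -0.1282] -99.12 192.2
jig scene [ 0.5154 -0.1289] -99.12 174.6
jig both [ 0.5153 -0.1281] -99.05 367.2
[[-0.89, 0.45, -0.0], [0.45, 0.89, 0.0], [0.0, 0.0, -1.0]]
```

View pics/ovt.png

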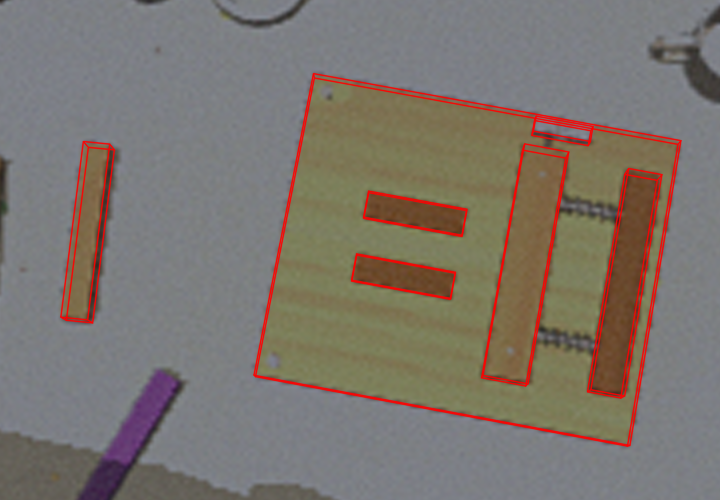

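```bash
cat > plan.py <<'E'
from fit import *
b,j=np.load('brace.npy'),np.load('jig.npy')
def R(yaw): # tool x at yaw, z down
    c,s=np.cos(yaw),np.sin(yaw); return np.array([[c,s,0],[s,-c,0],[0,0,-1.]])
def J(x,y,z): return world(j,np.array([[x,y,z]]))[0]
H=.009   # TCP above strip underside
E
python3 - <<'E'
from plan import *
for kb in(0,np.pi):
  for kj in(0,np.pi):
    a=arm.ik([b[0],b[1],.15],R(b[2]+kb)); c=arm.ik(J(-.08,0,.15),R(j[2]+kj))
    print(kb,kj,a is not None and np.round(a,2),c is not None and np.round(c,2))
print(arm.get_obs()['time'])
E
```

```text
0 0 [-0.6   0.43  0.21  1.84 -0.11  0.88 -1.99] [-0.89  0.82  1.36  1.96 -0.9   1.15 -2.46]
0 3.141592653589793 [-0.6   0.43  0.21  1.84 -0.11  0.88 -1.99] [-0.04  0.36  0.09  1.94 -0.04  0.85 -0.08]
3.141592653589793 0 [-0.13  0.45 -0.39  1.82  0.21  0.91  0.88] [-0.89  0.82  1.36  1.96 -0.9   1.15 -2.46]
3.141592653589793 3.141592653589793 [-0.13  0.45 -0.39  1.82  0.21  0.91  0.88] [-0.04  0.36  0.09  1.94 -0.04  0.85 -0.08]
1.1
```

The overlay of the fitted brace and jig (brace about (95,232), guides about (415,215) and (405,275), rail about (525,265)) matches the picture. I'll pick up the strip next.

Run:
```python
from plan import *
def st(m):
    o=arm.get_obs(); print(m,round(o['time'],2),o['tool_pos'].round(4),o['force'].round(2),o['wrist_torque'].round(2),round(o['finger_gap'],3))
arm.move_to([b[0],b[1],.12],R(b[2]+np.pi)); st('above')
arm.move_l([b[0],b[1],H],.1); st('down')
arm.set_gripper(0.0,60); st('grip')
arm.move_l([b[0],b[1],.12],.12); st('lift')
arm.move_to(J(-.08,0,.12),R(j[2]+np.pi)); st('over jig')
arm.dwell(.2); st('rest')
c=cap('scene'); save(c,'pics/held.png',4,(130,260,190,370))
t=cap('top'); save(t,'pics/heldt.png',4,(130,260,190,370))
```

```text
above 2.74 [0.5289 0.2187 0.1204] [-0.25  0.17 -0.33] [-0.    0.07 -0.01] 0.999
down 4.0 [0.5298 0.2173 0.0097] [-0.65 -0.68  0.53] [ 0.03  0.01 -0.  ] 0.997
grip 4.59 [0.5295 0.2172 0.0094] [-0.05  0.61  4.13] [-0.03  0.06 -0.01] 0.266
lift 5.67 [0.5285 0.2166 0.1192] [-0.86 -0.37  0.21] [ 0.05 -0.02  0.01] 0.266
over jig 6.7 [ 0.5279 -0.0475  0.1196] [-0.05  0.25 -0.63] [0.02 0.02 0.03] 0.264
rest 6.9 [ 0.5281 -0.0473  0.1198] [-0.63  0.08 -0.41] [ 0.02  0.   -0.03] 0.266
```

View pics/held.png

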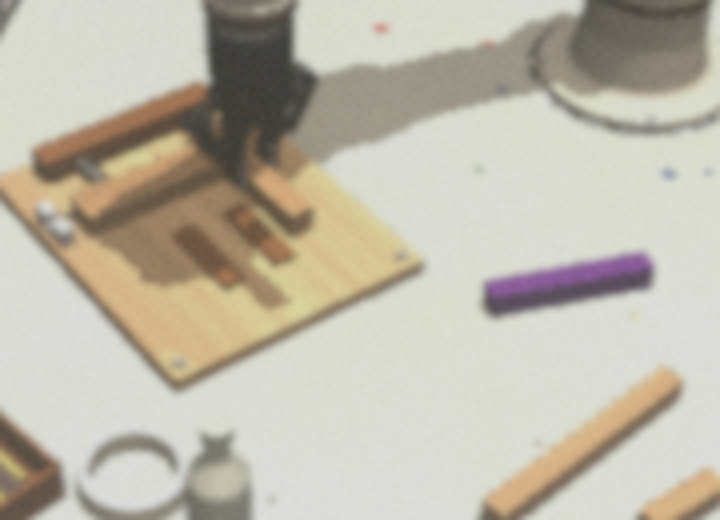

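Strip held level at about (270,190), in line with the slot between the guides. Now I'll lower it until it touches the board.

```bash
cat >> plan.py <<'E'
def F(n=6):
    a=[]
    for _ in range(n): arm.dwell(.02); a.append(arm.get_obs()['force'])
    return np.mean(a,0)
ux=np.array([np.cos(j[2]),np.sin(j[2]),0])
def st(m):
    o=arm.get_obs(); d=o['tool_pos']-J(0,0,0); f=F()
    c,s=np.cos(j[2]),np.sin(j[2])
    print(m,round(o['time'],2),'jig xyz mm',np.round([1e3*(d@ux),1e3*(d@[-s,c,0]),1e3*d[2]],1),'push',round(-f@ux,2),'fz',round(f[2],2),'lat',round(f@np.array([-s,c,0]),2),o['wrist_torque'].round(2),round(o['finger_gap'],3)); return f
E
python3 - <<'E'
from plan import *
st('hover')
arm.move_l(J(-.08,0,.04),.1); f0=st('pre')
for z in np.arange(.030,.0235,-.001):
    arm.move_l(J(-.08,0,z),.05); f=F(4)
    print(round(z,4),(f-f0).round(2))
    if (f-f0)[2]>2: break
st('down')
print(arm.get_obs()['tool_pos'])
c=cap('scene'); save(c,'pics/laid.png',4,(130,260,190,370))
E
```

```text
hover 7.0 jig xyz mm [-81.1  -0.  119.9] push 0.07 fz -0.54 lat -0.44 [-0.04 -0.03 -0.04] 0.264
pre 8.05 jig xyz mm [-80.    0.5  40.4] push -0.19 fz -0.23 lat 0.19 [-0.01 -0.02 -0.02] 0.267
0.03 [ 0.16  0.36 -0.3 ]
0.029 [-0.07  0.16 -0.55]
0.028 [ 0.09  0.16 -0.43]
0.027 [-1.39  0.07  5.19]
down 9.52 jig xyz mm [-80.    0.2  27.4] push 0.04 fz 5.38 lat -1.52 [0.03 0.32 0.02] 0.265
[ 0.52808956 -0.04905836  0.02738473]
```

View pics/laid.png

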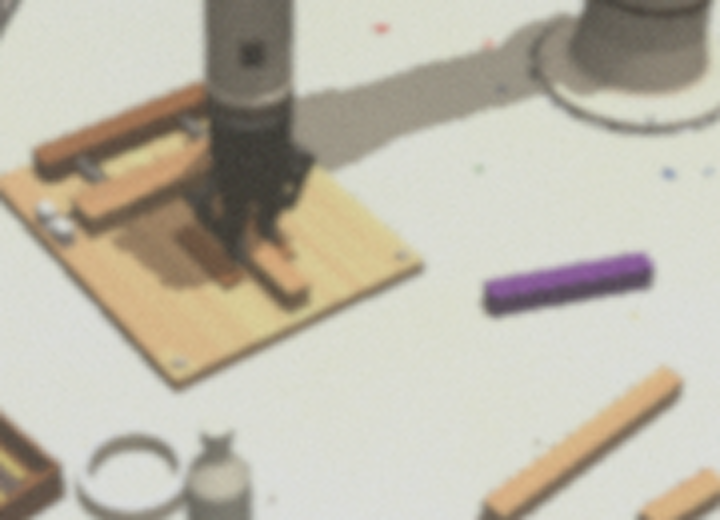

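The strip touched the board at the expected height, so it's down in the slot between the guides and 30 mm short of the rail. Now I'll slide it forward.

Run:
```python
from plan import *
z=.0273
arm.move_l(J(-.08,0,z),.05); st('ease')
arm.move_l(J(-.058,0,z),.05); f0=st('near')
x=-.058
while x<-.036:
    x+=.0015; arm.move_l(J(x,0,z),.03); f=F(5); o=arm.get_obs()
    p=-f@ux; print(round(x*1e3,1),round((o['tool_pos']-J(0,0,0))@ux*1e3,1),'push',round(p,2),'fz',round(f[2],2))
    if p>6.5: break
st('end')
t=cap('top'); save(t,'pics/top_p.png',6,(150,250,230,330))
```

```text
ease 9.92 jig xyz mm [-80.    0.1  27.4] push -0.17 fz 3.29 lat -0.53 [ 0.02  0.14 -0.02] 0.266
near 10.61 jig xyz mm [-56.3   0.1  27.4] push -1.96 fz 4.17 lat -0.19 [-0.47  0.05  0.05] 0.262
-56.5 -56.9 push -0.5 fz 4.36
-55.0 -55.9 push 3.05 fz 4.35
-53.5 -53.6 push 2.71 fz 4.9
-52.0 -51.9 push 2.82 fz 5.2
-50.5 -50.4 push 2.65 fz 5.23
-49.0 -49.5 push 3.48 fz 5.36
-47.5 -48.7 push 5.46 fz 5.39
-46.0 -47.5 push 6.28 fz 4.95
-44.5 -46.4 push 6.54 fz 5.03
end 13.71 jig xyz mm [-46.4   0.   27.4] push 6.65 fz 5.51 lat -0.29 [ 1.33 -0.19 -0.01] 0.262
```

Run:
```python
from plan import *
x=-.0445;z=.0273
for z in(.0275,.0277,.0279):
    arm.move_l(J(x,0,z),.03); f=st(z)
    if f[2]<2: break
while x<-.034:
    x+=.0015; arm.move_l(J(x,0,z),.03); f=F(5); o=arm.get_obs()
    p=-f@ux; print(round(x*1e3,1),round((o['tool_pos']-J(0,0,0))@ux*1e3,1),'push',round(p,2),'fz',round(f[2],2))
    if p>9: break
st('end'); np.save('xz',[x,z])
t,s=cap('top'),cap('scene'); np.savez('shots',t=t['frame'],s=s['frame'])
a=cv2.resize(t['frame'][150:250,230:330,::-1],(600,600),interpolation=cv2.INTER_CUBIC); cv2.imwrite('pics/top_q.png',a)
```

```text
0.0275 14.11 jig xyz mm [-46.2  -0.   27.4] push 6.26 fz 3.53 lat 0.14 [ 1.18 -0.26 -0.02] 0.268
0.0277 14.46 jig xyz mm [-45.9  -0.   27.4] push 5.45 fz 1.58 lat 0.56 [ 1.11 -0.4   0.04] 0.266
-43.0 -44.5 push 6.21 fz 1.54
-41.5 -43.3 push 6.56 fz 1.53
-40.0 -42.0 push 7.31 fz 1.87
-38.5 -40.8 push 7.55 fz 1.57
-37.0 -39.6 push 8.46 fz 1.73
-35.5 -38.4 push 8.81 fz 1.92
-34.0 -37.2 push 8.96 fz 2.3
end 16.89 jig xyz mm [-37.2  -0.1  27.3] push 9.8 fz 1.82 lat 0.35 [ 1.82 -0.49 -0.  ] 0.265
```

View pics/top_q.png

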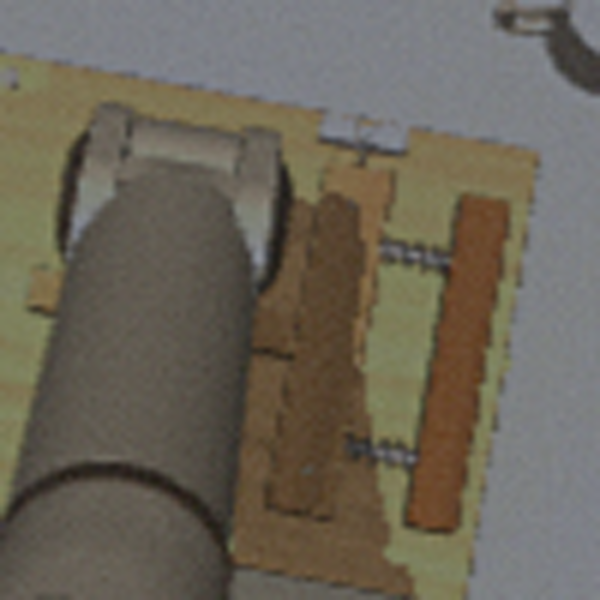

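Pointer at (362,150), mid-gauge (gauge spans columns 320–408 and the notch centre is near 364). That agrees with about 12 mm of kinematic travel and about 9 N. One last look from the side, plus a steadiness check.

Run:
```python
from fit import *
from plan import *
arm.dwell(.7); st('a'); arm.dwell(.7); st('b')
s,t=cap('scene'),cap('top')
for c,nm in((s,'scene'),(t,'top')):
    im=c['frame'][:,:,::-1]
    u=proj(c,[J(.05+.012,.127,.04)])[0]; r0,c0=int(u[1])-35,int(u[0])-35
    if nm=='scene':
        im=cv2.resize(im[r0:r0+60,c0:c0+80],None,fx=9,fy=9,interpolation=cv2.INTER_CUBIC)
        for d,col in((0,(255,0,0)),(.012,(0,0,255)),(.024,(0,255,0))):
            q=world(j,np.array([[.03+d,-.105,.048],[.03+d,.105,.048]])); uv=((proj(c,q)+.5-[c0,r0])*9).astype(int)
            cv2.line(im,tuple(map(int,uv[0])),tuple(map(int,uv[1])),col,1)
        cv2.imwrite('pics/fin.png',im)
    # rail travel: correlate image gradient along rail +y end top, face edge
    f=c['frame'].astype(np.float32).sum(2); ds=np.arange(-.004,.026,.001); pr=[]
    for d in ds:
        q=np.array([world(j,np.array([[.05+d,y,.042]]))[0] for y in np.linspace(.107,.117,8)]); uv=proj(c,q).astype(np.float32)
        pr.append(cv2.remap(f,uv[None,:,0],uv[None,:,1],cv2.INTER_CUBIC).mean())
    print(nm,'pointer profile',list(zip((ds*1e3).round().astype(int).tolist(),np.round(pr).astype(int).tolist())))
```

```text
a 17.79 jig xyz mm [-37.2  -0.1  27.4] push 9.27 fz 2.15 lat 0.54 [ 1.84 -0.48  0.04] 0.262
b 18.59 jig xyz mm [-37.2  -0.1  27.4] push 9.35 fz 1.82 lat 0.78 [ 1.89 -0.49 -0.01] 0.261
scene pointer profile [(-4, 302), (-3, 302), (-2, 301), (-1, 300), (0, 300), (1, 299), (2, 300), (3, 300), (4, 301), (5, 302), (6, 304), (7, 307), (8, 311), (9, 315), (10, 319), (11, 326), (12, 333), (13, 343), (14, 354), (15, 368), (16, 381), (17, 394), (18, 407), (19, 419), (20, 430), (21, 442), (22, 453), (23, 465), (24, 475), (25, 486)]
top pointer profile [(-4, 283), (-3, 282), (-2, 282), (-1, 282), (0, 282), (1, 282), (2, 282), (3, 284), (4, 288), (5, 294), (6, 296), (7, 294), (8, 289), (9, 277), (10, 259), (11, 238), (12, 220), (13, 208), (14, 210), (15, 223), (16, 242), (17, 258), (18, 271), (19, 278), (20, 284), (21, 290), (22, 295), (23, 297), (24, 294), (25, 291)]
```

View pics/fin.png

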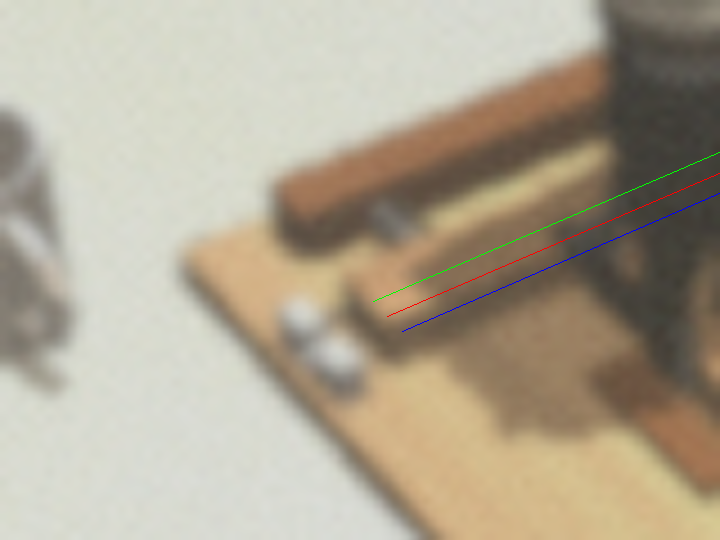

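Run:
```python
from plan import *
st('final'); arm.sign_off()
```

```text
final 18.79 jig xyz mm [-37.2  -0.1  27.4] push 9.96 fz 2.24 lat 0.73 [ 1.89 -0.45 -0.04] 0.266
the job is handed in; nothing more can be done
```

The job is handed in with the arm still holding the brace pressed against the rail, pointer in the middle of the gauge notch. I gripped the 160 mm strip above the guides, laid it in the slot 30 mm short of the rail, then slid it end-on and pushed. The clock read about 19 s of the 38 s allowed.

**Rail travel:** the three estimates differ by about 2 mm, all well inside the 7–17 mm notch:
- **Arm position:** about 12–12.5 mm since contact with the rail.
- **Pointer in the top view:** about 13 mm, and it looks centred in the notch.
- **Measured push:** 9.3–10 N, which includes roughly 0.5–1 N of friction between strip and board. Net of that, it points to about 11–12 mm.

**Steadiness:** the arm position did not change over the last 1.5 s. The strip stayed on the board with about 2 N of downward pressure.

**One check that failed:** the numeric pointer check in the scene camera gave no usable reading. I judged that view by eye, and the rail edge sat close to the 12 mm line.

I did not re-measure the other objects at the end, but no unexpected contact force showed up during the moves.

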